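# Brake lever check on a trolley handlebar stub

## Robot

A 7-joint arm with a two-finger parallel gripper is mounted at the origin on a cart in front of the work surface, level with it; the furniture and walls round the work are solid. World frame = base frame: x ahead of the robot, y to its left, z up, the work surface at z = 0. Lengths are in m, angles in rad, forces in N, time in s.
With the tool pointing down it reaches from about 0.4 to 0.85 m from the base axis. Payload 4.5 kg.
Tool frame: the origin (TCP) lies midway between the tips of the shut fingers; the grasp point (between the pads) lies ctrl.grip_depth behind it (ctrl.grip_depth is the distance from the TCP to the grasp point, in m); z points along the fingers, y is the direction in which the jaws open and shut (so a half turn about z gives the same grasp; the last joint's range is limited). The gripper opens to 88 mm and grips with 3 to 60 N. Pads are 18 mm wide; open, the fingers measure 123 mm over their backs; the gripper's body (75 mm by 187 mm) begins 45 mm behind the grasp point.
Start: joints at [1.236, 0.689, -0.195, 1.565, 0.157, 0.902, -0.215], TCP at [0.225, -0.583, 0.239] pointing down, gripper open.
Joint ranges: [-3.01, 3.01], [-0.46, 2.08], [-1.47, 1.51], [0.13, 2.56], [-1, 4.14], [0.04, 2.09], [-2.66, 2.66]. Speed limits (rad/s): [2.57, 2.57, 3.14, 3.14, 3.14, 3.14, 3.14].

## Interface

Orientations are given as [roll, pitch, yaw] about the fixed x, y, z axes, in that order (R = Rz(yaw) Ry(pitch) Rx(roll)).
In Python, from rig import ctrl gives the robot as it stands.
- The arm moves only by the tool apply_moves, never from a script. Its argument "moves" is text: rows parted by semicolons, each of 7 numbers parted by spaces: the turn, a rotation vector about the tool's x, y, z each as a share of pi/2 rad, from -1 to 1, then the shift along the tool's x, y, z each as a share of 0.1 m, from -1 to 1, then the finger opening in mm, from 0 to 88.1. In form: wx wy wz x y z jaw; .... A call has 1 to 20 rows; each row is the pose to reach, as a shift and turn from the pose commanded when the call began, along the tool's axes at that moment; what a row does not reach only later rows make up. A row lasts 1/12 s, in which the tool goes at most 41.7 mm and 7.16 degrees, less where a joint would pass 70% of its speed; a pose out of reach is approached as far as the arm can. A call with a number of a shift or a turn outside -1 to 1 is refused whole. A call with a gripper value outside its range is refused whole. The fingers move at their own pace and stop on an object; "squeeze" is the grip in N (left out, the last holds). Time passes only in rows, so rows that repeat a pose let the fingers close. It gives the time, the measured TCP pose, the force and the opening at its end, in the units of the state.
- ctrl.get_state(): the state, without advancing time (a new reading comes with each control period).
- ctrl.capture(name): name is "scene" or "side" or "wrist"; returns the picture (400x640x3 uint8, red, green, blue); there is no depth.
- ctrl.camera_model(name): a dict with "fx", "fy", "cx", "cy" (pixels), "rvec" (rotation vector, rad) and "tvec" (3), from world to camera coordinates, as OpenCV has them; the wrist camera has in their place "T_tool_cam" (4x4, takes a point from camera to tool coordinates, whose origin is the TCP and whose axes are the flange's). Camera axes: x right, y down, z forward; pixel columns grow to the right and rows downward; lengths in m; the calibration is good to about 2 mm. A picture is of the moment at which its call begins: read the wrist's pose just before it. camera_model takes no time and is no camera call.
- ctrl.finish_job(): hands the job in, once; it reports no verdict.
Trained networks look in the newest picture that a camera, given by its name, has taken for a name from the list of things; names that differ only in an ending like _2 or _b are one class to them, and where a whole thing is asked for, a point or a joint stands for the part that bears it (a point fixed in the world has none). Each returns a list of dicts, best first, with "p" (0 to 1); they miss things now and then, are a little off and sometimes report something else, mostly with a low value. They report only what shows in the picture. A call takes as long as a camera call.
- ctrl.boxes_of(target, camera): "box" ([left, top, width, height] in pixels, round what is visible of it).
- ctrl.silhouettes(target, camera): "pixels" (400x640 bool, what is visible of it) and "box" ([left, top, width, height] in pixels, round what is visible of it).
The state is a dict: "t": time; "joint_positions": joint angles; "qvel": joint speeds; "joint_efforts": joint torques, N m; "tcp_pos": TCP position; "ee_rot": TCP orientation; "wrist_force": force on the tool from outside, world axes, zero at the start; "moment": the same for the moment, N m; "finger_gap": finger opening in m.
Only numpy, scipy, OpenCV 4.12 (cv2) and the standard library are available. Lean on these libraries where they do the work, as an engineer would, in place of code of your own. Each camera call takes 0.05 s, during which the arm holds its last target.

## Task

Two trolley handlebar stubs stand on the bench; check the brake, the one with the red lever. Press the outer face of the red lever toward the bar with your fingers until it comes up firmly against its stop (about 10 N), hold it there for two seconds to see that it stops short of the bar, then let it spring back and move clear. Do not force the lever, pinch it or touch the bar, and leave the black-levered stub and the things round about alone.

Things in the scene. Friction and masses are not known exactly. Their poses are not given: they have to be found in the camera images.
- brake_lever (a joint): Hinge of the red brake lever, vertical axis. 0 = at rest, sprung out from the bar; grows as it is pressed toward the bar; firm stop at 0.30 rad, where the lever is parallel to the bar with about 15 mm left between them. A return spring pushes it out again (about 2 N at the press point at rest, 4 N just before the stop).
- brake_press (a point): Point on the outer face of the red lever's blade (the face away from the bar), 95 mm from the hinge, mid-height of the blade, z = 0.12. It moves and turns with the lever: its x axis is square to the blade and points the way the lever is pressed (toward the bar), its y axis runs along the blade toward the hinge, z up.
- brake_hinge (a point): Hinge axis of the red lever, at mid-height of the blade, z = 0.12.
- brake_blade: Blade of the red lever, its outer part with the rounded end: the part to press. About 135 mm long from the hinge, blade 18 mm high (z 0.111 to 0.129) and 8 mm thick, painted red. Origin on the hinge axis; axes as for the press point.
- brake_back: Bar-side face of the red lever: a 3 mm thick red strip on the blade's inner side, not to be touched. Origin and axes as for the blade.
- brake_bar: Handlebar stub of the red-levered stand: bar with black rubber grip, 32 to 38 mm across, axis at z = 0.12, from stand y = -0.125 to +0.095 at stand x = 0. Its frame is the stand's frame.
- brake_stand: Stand of the red-levered stub: steel base 100 x 150 x 12 mm fixed to the bench; a grey post at its +y end (top z = 0.146, the highest part) carries a handlebar stub along the stand's y. Origin under the base's centre; the lever is on the -x side. Hinge at stand (-0.036, 0.045, 0.12); the lever runs from it toward stand -y, at rest splayed 0.30 rad toward stand -x.
- throttle_lever (a joint): Hinge of the black lever on the other stub, to be left alone. 0 = at rest, sprung out from the bar; grows as it is pressed toward the bar; firm stop at 0.30 rad, where the lever is parallel to the bar with about 15 mm left between them. A return spring pushes it out again (about 2 N at the press point at rest, 4 N just before the stop).
- throttle_press (a point): Point on the outer face of the black lever's blade (the face away from the bar), 95 mm from the hinge, mid-height of the blade, z = 0.12. It moves and turns with the lever: its x axis is square to the blade and points the way the lever is pressed (toward the bar), its y axis runs along the blade toward the hinge, z up.
- throttle_stand: Stand of the black-levered stub, to be left alone: steel base 100 x 150 x 12 mm fixed to the bench; a grey post at its +y end (top z = 0.146, the highest part) carries a handlebar stub along the stand's y. Origin under the base's centre; the lever is on the -x side. Hinge at stand (-0.036, 0.045, 0.12); the lever runs from it toward stand -y, at rest splayed 0.30 rad toward stand -x.
- film_box: Cardboard film box, blue and white, 56 x 118 x 56 mm, loose on the bench. Origin under its centre.
- beaker_2: Small clear beaker, 55 mm across, 68 mm high, loose. Origin under its centre.
- marker_2: Red and black marker pen, 136 mm long, 13 mm thick, lying loose. Origin under its centre.
- dish_3: Petri dish, 61 mm across, 16 mm high, loose. Origin under its centre.

How it is judged:
By the outcome, as a careful person would: the job done as asked, in the order asked, and still so for the second after the job is handed in, with the robot touching nothing.
It also fails if it takes over 45 s, if anything falls off the work surface, if the arm or the gripper's body presses on something with over 40 N, if the wrist force passes 120 N, or if a joint passes its speed limit or range.

## Working session

There is one attempt and no reset: what is moved stays moved. The work goes in short steps, Python scripts to look and compute and a tool call to move; the robot and the scene stay as the last step left them, time stands still between calls to the robot, and variables do not carry over. Pictures are saved under pics/ and viewed, and the job is handed in when it is done.

Besides the shell and the picture viewer there is one more tool, called after "Request:" as name(argument=value, ...) on one line, values as JSON. apply_moves: Moves the arm, as the interface text tells. Shift numbers are shares of 0.1 m and turn numbers shares of pi/2 rad, none past 1 either way. Its arguments: {"type":"object","properties":{"moves":{"type":"string"},"squeeze":{"type":"number"}},"required":["moves"]}

```bash
mkdir -p pics; cat > h.py <<'E'
import numpy as np, cv2
from rig import ctrl
from scipy.spatial.transform import Rotation as R
def cam(n):
    m=ctrl.camera_model(n);K=np.array([[m['fx'],0,m['cx']],[0,m['fy'],m['cy']],[0,0,1.]])
    if 'rvec' in m: return K,cv2.Rodrigues(np.array(m['rvec'],float))[0],np.array(m['tvec'],float).ravel()
    s=ctrl.get_state();T=np.eye(4);T[:3,:3]=R.from_euler('xyz',s['ee_rot']).as_matrix();T[:3,3]=s['tcp_pos']
    W=np.linalg.inv(T@np.array(m['T_tool_cam']));return K,W[:3,:3],W[:3,3]
def proj(c,P):
    K,r,t=c;q=(np.atleast_2d(P)@r.T+t)@K.T;return q[:,:2]/q[:,2:]
def atz(c,uv,z):
    K,r,t=c;d=r.T@np.linalg.inv(K)@np.array([uv[0],uv[1],1.]);o=-r.T@t;return o+d*(z-o[2])/d[2]
def save(n,im): cv2.imwrite(f'pics/{n}.png',im[:,:,::-1])
E
python3 - <<'E'
from h import *
s=ctrl.get_state();print({k:np.round(v,3) for k,v in s.items()},ctrl.grip_depth)
for n in ['scene','side','wrist']:
    c=cam(n);im=ctrl.capture(n);save(n+'0',im)
    print(n,np.round(-c[1].T@c[2],3))
    for t in ['brake_blade','brake_stand','throttle_stand']:
        print(t,[(np.round(b['box']),round(b['p'],2)) for b in ctrl.boxes_of(t,n)][:3])
E
```

```text
{'t': np.float64(0.0), 'joint_positions': array([ 1.236,  0.69 , -0.194,  1.566,  0.157,  0.902, -0.215]), 'qvel': array([-0.001,  0.   ,  0.   , -0.001, -0.003,  0.   ,  0.001]), 'joint_efforts': array([-0.0000e+00, -5.2755e+01, -1.2670e+00, -1.5343e+01, -5.3000e-02,
        7.0000e-03,  0.0000e+00]), 'tcp_pos': array([ 0.225, -0.582,  0.238]), 'ee_rot': array([-3.14 ,  0.   ,  0.369]), 'wrist_force': array([-0.047,  0.025, -0.675]), 'moment': array([ 0.002,  0.005, -0.001]), 'finger_gap': np.float64(0.088)} 0.0187
scene [-0.027  0.756  0.921]
brake_blade [(array([295., 210.,  51.,  18.]), 0.71)]
brake_stand [(array([266., 185.,  83.,  85.]), 0.9)]
throttle_stand [(array([343., 139.,  67.,  73.]), 0.82)]
side [ 0.608 -0.889  0.835]
brake_blade [(array([285., 178.,   6.,   6.]), 0.64)]
brake_stand [(array([283., 154.,  56.,  58.]), 0.86)]
throttle_stand [(array([262., 208.,  71.,  72.]), 0.9)]
wrist [ 0.293 -0.558  0.385]
brake_blade []
brake_stand []
throttle_stand []
```

View pics/scene0.png

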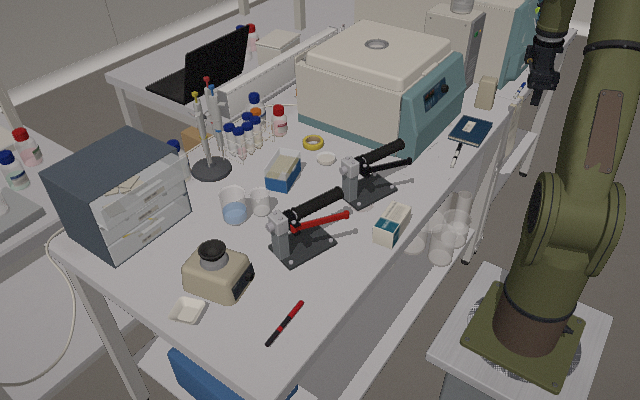

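View pics/side0.png

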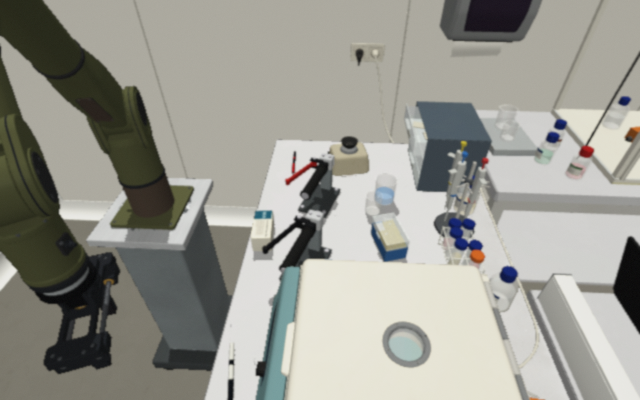

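```bash
python3 - <<'E'
from h import *
a=cv2.imread('pics/scene0.png')[120:350,210:450];b=cv2.imread('pics/side0.png')[140:290,230:350]
cv2.imwrite('pics/sz.png',cv2.resize(a,None,fx=2.6,fy=2.6,interpolation=2)[:600]);cv2.imwrite('pics/dz.png',cv2.resize(b,None,fx=4,fy=4,interpolation=2))
E
```

```text
(no output)
```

View pics/sz.png

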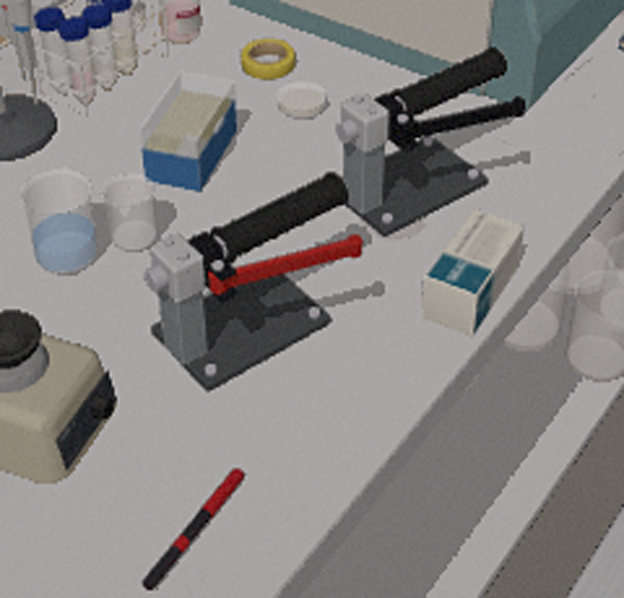

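View pics/dz.png

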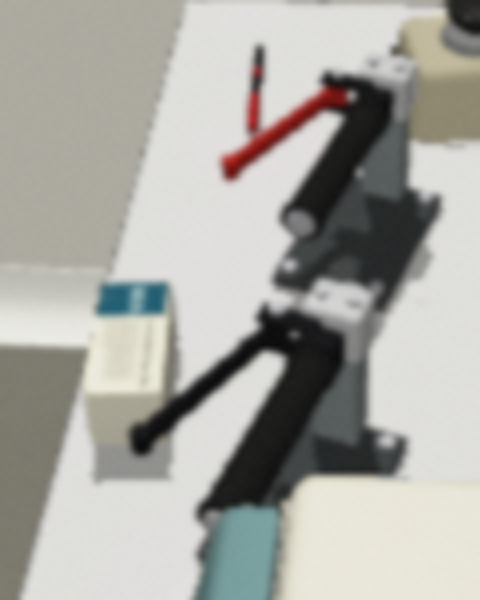

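```bash
cat > fit.py <<'E'
from h import *
from scipy.optimize import least_squares
S=cam('scene');D=cam('side')
obs=[(S,(290.8,269.2),(-.05,.075,.0)),(S,(336.9,243.1),(-.05,-.075,.012)),(S,(268.8,246.9),(.05,.075,.012)),
(S,(346.5,214.8),(-.0735,-.077,.12)),(D,(288,182.5),(-.0735,-.077,.12)),(D,(305,195.2),(0,-.125,.12)),(S,(340,193.5),(0,-.125,.12))]
def w(p,P):
    c,s=np.cos(p[2]),np.sin(p[2]);return np.array([p[0]+c*P[0]-s*P[1],p[1]+s*P[0]+c*P[1],P[2]])
f=lambda p:np.concatenate([proj(c,w(p,P))[0]-uv for c,uv,P in obs])
def fit():
    return min((least_squares(f,[.6,.2,y],loss='soft_l1') for y in np.arange(-3,3,.5)),key=lambda r:r.cost)
E
python3 - <<'E'
from fit import *
r=fit();p=r.x;print(p,r.cost);print(np.round(f(p).reshape(-1,2),1))
for t,a in [('brake','r')]:
    print('hinge',w(p,(-.036,.045,.12)))
sn,cs=np.sin(.3),np.cos(.3)
print('press',w(p,(-.036-.095*sn-.004*cs,.045-.095*cs+.004*sn,.12)))
print('film', [ (np.round(atz(S,uv,0),3)) for uv in [(373,242),(392,247),(410,228)]])
E
```

```text
[ 0.5424586   0.0642014  -0.27154056] 9.056810566630322
[[-0.   3.7]
 [ 0.7 -1.7]
 [-1.5 -0.1]
 [-1.6 -0.3]
 [-1.  -1.1]
 [-1.4  0.7]
 [ 0.1 -2.1]]
hinge [0.5198474  0.11720832 0.12      ]
press [0.46509493 0.03947051 0.12      ]
film [array([ 0.404, -0.055, -0.   ]), array([ 0.355, -0.067,  0.   ]), array([ 0.35 , -0.155,  0.   ])]
```

```bash
cat >> h.py <<'E'
def plan(pos,yaw):
    s=ctrl.get_state();A=R.from_euler('xyz',s['ee_rot']);B=R.from_euler('xyz',[np.pi,0,yaw])
    print('t',round(s['t'],2),'tcp',np.round(s['tcp_pos'],4),'rot',np.round(s['ee_rot'],3),'F',np.round(s['wrist_force'],2))
    print('turn',np.round((A.inv()*B).as_rotvec()/(np.pi/2),3),'shift',np.round(A.inv().apply(np.array(pos)-s['tcp_pos'])/.1,3))
E
python3 - <<'E'
from h import *
S=cam('scene')
for uv in [(302,120),(410,152),(462,95),(446,170)]: print(np.round(atz(S,uv,0),3))
plan((.36,-.25,.26),-.57);plan((.36,-.25,.26),.369)
E
```

```text
[ 0.92  -0.432  0.   ]
[ 0.515 -0.469  0.   ]
[ 0.528 -0.908  0.   ]
[ 0.38  -0.445  0.   ]
t 0.6 tcp [ 0.2253 -0.583   0.2388] rot [3.141 0.    0.369] F [0.16 0.32 0.15]
turn [ 0.    -0.     0.598] shift [ 2.457 -2.62  -0.213]
t 0.6 tcp [ 0.2253 -0.583   0.2388] rot [3.141 0.    0.369] F [0.16 0.32 0.15]
turn [ 0.  0. -0.] shift [ 2.457 -2.62  -0.213]
```

Request:
apply_moves(moves="0 0 0 0.3 -0.3 -0.2 0;0 0 0 0.6 -0.6 -0.2 0;0 0 0 0.9 -0.9 -0.2 0;0 0 0 0.9 -0.9 -0.2 0", squeeze=10)

```text
t: 0.93
tcp_pos: [0.281, -0.4593, 0.2592]
ee_rot: [-3.138, -0.004, 0.378]
wrist_force: [0.3, 1.2, 0.4]
finger_gap: 0.0637
```

Request:
apply_moves(moves="0 0 0 0.3 -0.3 0 0;0 0 0 0.6 -0.6 0 0;0 0 0 0.9 -0.9 0 0;0 0 0 0.9 -0.9 0 0")

```text
t: 1.27
tcp_pos: [0.3323, -0.3423, 0.2591]
ee_rot: [-3.138, -0.003, 0.381]
wrist_force: [-0.2, 0.4, -0.0]
finger_gap: 0.0366
```

```bash
python3 -c "
from h import *
plan((.41,.07,.25),.369);plan((.41,.07,.25),-.57)"
```

```text
t 1.27 tcp [ 0.3323 -0.3423  0.2591] rot [-3.138e+00 -3.000e-03  3.810e-01] F [-0.16  0.44 -0.03]
turn [-0.002 -0.002  0.008] shift [ 2.254 -3.538  0.111]
t 1.27 tcp [ 0.3323 -0.3423  0.2591] rot [-3.138e+00 -3.000e-03  3.810e-01] F [-0.16  0.44 -0.03]
turn [-0.003 -0.001  0.605] shift [ 2.254 -3.538  0.111]
```

Request:
apply_moves(moves="0 0 0.07 0.2 -0.3 0 0;0 0 0.14 0.4 -0.6 0 0;0 0 0.21 0.6 -0.9 0 0;0 0 0.28 0.65 -1 0 0;0 0 0.3 0.65 -1 0 0;0 0 0.3 0.65 -1 0 0")

```text
t: 1.77
tcp_pos: [0.3533, -0.2338, 0.259]
ee_rot: [3.141, -0.0, -0.1]
wrist_force: [-0.0, 0.8, -0.2]
finger_gap: 0.0004
```

```bash
python3 -c "
from h import *
plan((.41,.07,.25),-.57)"
```

```text
t 1.77 tcp [ 0.3533 -0.2338  0.259 ] rot [ 3.141 -0.    -0.1  ] F [-0.02  0.82 -0.21]
turn [ 0.001 -0.     0.299] shift [ 0.261 -3.08   0.087]
```

Request:
apply_moves(moves="0 0 0 0.05 -0.35 0 0;0 0 0 0.1 -0.7 0 0;0 0 0 0.1 -1 0 0;0 0 0 0.1 -1 0 0")

```text
t: 2.1
tcp_pos: [0.3743, -0.1315, 0.2587]
ee_rot: [-3.14, -0.0, -0.094]
wrist_force: [-0.5, 0.5, 0.1]
finger_gap: 0.0004
```

Request:
apply_moves(moves="0 0 0 0.05 -0.35 0 0;0 0 0 0.1 -0.7 0 0;0 0 0 0.1 -1 0 0;0 0 0 0.1 -1 0 0")

```text
t: 2.43
tcp_pos: [0.3953, -0.0328, 0.2589]
ee_rot: [-3.139, -0.002, -0.093]
wrist_force: [0.0, -0.6, 0.2]
finger_gap: 0.0003
```

Request:
apply_moves(moves="0 0 0.07 0.02 -0.3 0 0;0 0 0.14 0.05 -0.6 0 0;0 0 0.21 0.05 -1 0 0;0 0 0.28 0.05 -1 0 0;0 0 0.3 0.05 -1 0 0;0 0 0.3 0.05 -1 0 0;0 0 0.3 0.05 -1 0 0")

```text
t: 3.02
tcp_pos: [0.4086, 0.0599, 0.2587]
ee_rot: [3.14, -0.001, -0.574]
wrist_force: [-0.5, 0.0, 0.2]
finger_gap: 0.0003
```

```bash
python3 - <<'E'
from fit import *
plan((.41,.07,.25),-.57)
for n in ['wrist','scene','side']:
    im=ctrl.capture(n);save(n+'1',im)
    print(n,[(np.round(b['box']),round(b['p'],2)) for b in ctrl.boxes_of('brake_blade',n)][:3])
    if n=='wrist':
        c=cam('wrist');p=fit().x
        for P in [(-.036,.045,.12),(-.0735,-.077,.12),(0,-.125,.12)]: print(np.round(proj(c,w(p,P))))
E
```

```text
t 3.02 tcp [0.4086 0.0599 0.2587] rot [ 3.14e+00 -1.00e-03 -5.74e-01] F [-0.55  0.05  0.18]
turn [ 0.001 -0.    -0.003] shift [-0.044 -0.092  0.087]
wrist [(array([194., 100., 171.,  18.]), 0.63)]
[[183. 111.]]
[[348. 110.]]
[[384. -13.]]
scene [(array([295., 211.,  50.,  17.]), 0.63), (array([344., 140.,  68.,  73.]), 0.57)]
side [(array([281., 161.,  40.,  22.]), 0.69), (array([283., 175.,  10.,  11.]), 0.49)]
```

View pics/wrist1.png

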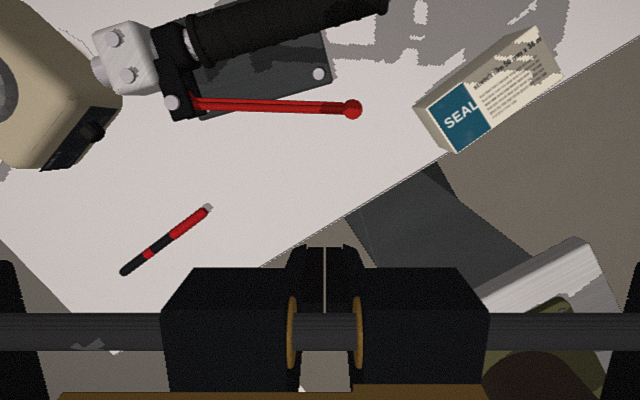

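```bash
python3 - <<'E'
from fit import *
im=cv2.imread('pics/wrist1.png').astype(int);c=cam('wrist')
m=(im[:,:,2]>90)&(im[:,:,1]<70)&(im[:,:,0]<70);m[:,:180]=0;m[140:]=0
for x in range(190,362,10):
    r=np.where(m[:,x])[0]
    if len(r): print(x,r.min(),r.max(),np.round(atz(c,(x,r.min()),.129),4)[:2],np.round(atz(c,(x,r.max()+1),.129),4)[:2])
print('pin',atz(c,(172,102),.13),atz(c,(352,109),.12), 'bar end',atz(c,(383,-0),.12))
for n,k in [('wrist','wrist1')]:
    cv2.imwrite('pics/wz.png',cv2.resize(cv2.imread('pics/wrist1.png')[60:160,140:400],None,fx=3,fy=3,interpolation=2))
E
```

```text
200 98 109 [0.5188 0.099 ] [0.512  0.1044]
210 98 109 [0.5147 0.0928] [0.5079 0.0981]
220 99 109 [0.5101 0.087 ] [0.5038 0.0918]
230 99 110 [0.5061 0.0808] [0.4992 0.086 ]
240 99 110 [0.5021 0.0745] [0.4951 0.0797]
250 100 110 [0.4975 0.0687] [0.4911 0.0734]
260 100 111 [0.4934 0.0625] [0.4864 0.0675]
270 100 111 [0.4894 0.0562] [0.4823 0.0612]
280 100 111 [0.4854 0.05  ] [0.4782 0.0549]
290 101 112 [0.4807 0.0441] [0.4736 0.049 ]
300 101 112 [0.4767 0.0379] [0.4695 0.0427]
310 101 112 [0.4727 0.0316] [0.4654 0.0364]
320 102 113 [0.468  0.0258] [0.4607 0.0305]
330 102 111 [0.464  0.0195] [0.4579 0.0234]
340 102 110 [0.4599 0.0132] [0.4544 0.0167]
350 101 118 [0.4565 0.0066] [0.4454 0.0135]
360 105 114 [0.45   0.0019] [0.4438 0.0056]
pin [0.52761002 0.11797524 0.13      ] [0.45017167 0.00797003 0.12      ] bar end [ 0.50237031 -0.05013977  0.12      ]
```

View pics/wz.png

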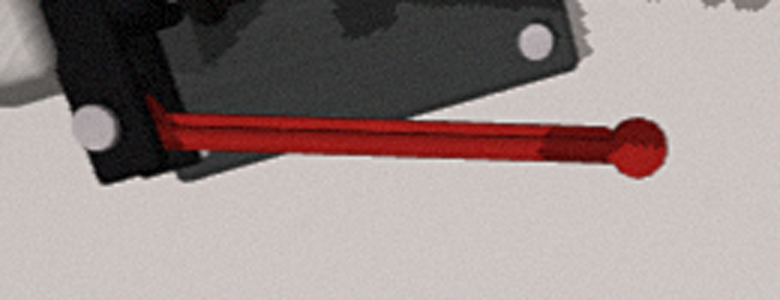

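```bash
python3 -c "
from h import *
plan((.4424,.0561,.185),-.607)"
```

```text
t 3.32 tcp [0.4085 0.0616 0.2588] rot [ 3.142 -0.    -0.574] F [-0.42  0.66  0.1 ]
turn [ 0.    -0.     0.021] shift [ 0.314 -0.138  0.738]
```

Request:
apply_moves(moves="0 0 0.02 0.15 -0.07 0.35 0;0 0 0.02 0.31 -0.14 0.74 0;0 0 0.02 0.31 -0.14 0.74 0;0 0 0.02 0.31 -0.14 0.74 0")

```text
t: 3.65
tcp_pos: [0.441, 0.0567, 0.1828]
ee_rot: [3.137, 0.004, -0.606]
wrist_force: [0.4, -0.4, 0.2]
finger_gap: 0.0007
```

Request:
apply_moves(moves="0 0 0 0 0 0.2 0;0 0 0 0 0 0.4 0;0 0 0 0 0 0.6 0;0 0 0 0 0 0.8 0;0 0 0 0 0 0.82 0;0 0 0 0 0 0.82 0")

```text
t: 4.15
tcp_pos: [0.4419, 0.0574, 0.104]
ee_rot: [-3.141, -0.0, -0.605]
wrist_force: [0.5, -0.1, -0.2]
finger_gap: 0.0004
```

```bash
python3 - <<'E'
from h import *
plan((.4424,.0561,.103),-.607)
for n in ['wrist','scene','side']: save(n+'2',ctrl.capture(n))
a=cv2.imread('pics/wrist2.png');b=cv2.imread('pics/scene2.png')[150:300,230:430]
cv2.imwrite('pics/m2.png',np.vstack([cv2.resize(a,(480,300)),cv2.resize(b,(400,300)) if 0 else cv2.copyMakeBorder(cv2.resize(b,(400,300)),0,0,0,80,0)]))
E
```

```text
t 4.15 tcp [0.4419 0.0574 0.104 ] rot [-3.141 -0.    -0.605] F [ 0.47 -0.08 -0.19]
turn [-0.    -0.     0.001] shift [0.011 0.008 0.01 ]
```

View pics/m2.png

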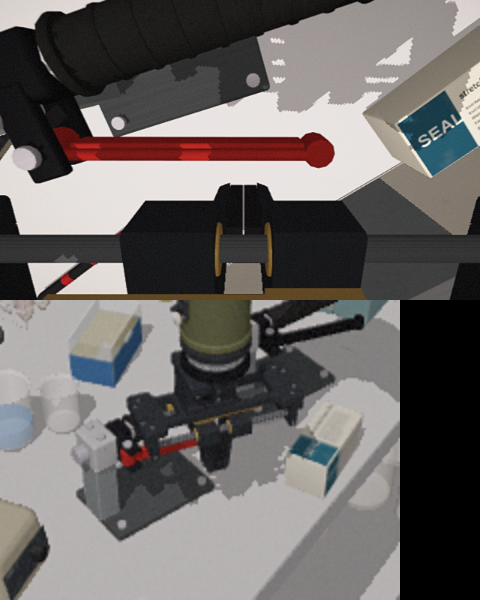

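Request:
apply_moves(moves="0 0 0 0.05 0 0 0;0 0 0 0.1 0 0 0;0 0 0 0.14 0 0 0;0 0 0 0.16 0 0 0;0 0 0 0.16 0 0 0")

```text
t: 4.72
tcp_pos: [0.4561, 0.0477, 0.1029]
ee_rot: [-3.141, -0.001, -0.606]
wrist_force: [-0.3, 0.2, 0.9]
finger_gap: 0.0008
```

Request:
apply_moves(moves="0 0 0 0.01 0 0 0;0 0 0 0.02 0 0 0;0 0 0 0.03 0 0 0;0 0 0 0.04 0 0 0;0 0 0 0.04 0 0 0")

```text
t: 5.13
tcp_pos: [0.4587, 0.0459, 0.1027]
ee_rot: [3.142, -0.0, -0.605]
wrist_force: [-0.4, 0.7, 0.3]
finger_gap: 0.0005
```

Request:
apply_moves(moves="0 0 0 0.01 0 0 0;0 0 0 0.02 0 0 0;0 0 0 0.03 0 0 0;0 0 0 0.04 0 0 0;0 0 0 0.04 0 0 0")

```text
t: 5.55
tcp_pos: [0.4613, 0.0438, 0.1027]
ee_rot: [3.141, 0.001, -0.605]
wrist_force: [-3.2, 1.6, 0.8]
finger_gap: 0.0005
```

```bash
python3 - <<'E'
from h import *
plan((.4424,.0561,.103),-.607)
save('wrist3',ctrl.capture('wrist'))
E
```

```text
t 5.55 tcp [0.4613 0.0438 0.1027] rot [ 3.141e+00  1.000e-03 -6.050e-01] F [-3.2   1.55  0.8 ]
turn [0.    0.001 0.001] shift [-0.226  0.006 -0.003]
```

View pics/wrist3.png

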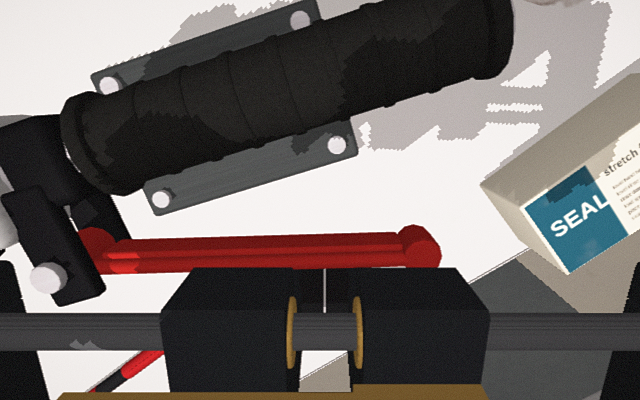

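Request:
apply_moves(moves="0 0 -0.013 0.02 0 0 0;0 0 -0.025 0.04 0 0 0;0 0 -0.038 0.057 0.006 0 0;0 0 -0.051 0.077 0.007 0 0;0 0 -0.064 0.096 0.008 0 0;0 0 -0.076 0.115 0.009 0 0;0 0 -0.09 0.134 0.009 0 0;0 0 -0.102 0.153 0.008 0 0;0 0 -0.115 0.172 0.008 0 0;0 0 -0.127 0.191 0.007 0 0;0 0 -0.14 0.21 0.005 0 0;0 0 -0.153 0.23 0.003 0 0;0 0 -0.153 0.23 0.003 0 0;0 0 -0.153 0.23 0.003 0 0")

```text
t: 6.77
tcp_pos: [0.4806, 0.0302, 0.1027]
ee_rot: [3.141, 0.0, -0.365]
wrist_force: [-4.3, 1.5, 0.1]
finger_gap: -0.0
```

```bash
python3 - <<'E'
from h import *
plan((.4424,.0561,.103),-.367)
save('wrist4',ctrl.capture('wrist'))
E
```

```text
t 6.77 tcp [0.4806 0.0302 0.1027] rot [ 3.141  0.    -0.365] F [-4.27  1.48  0.09]
turn [0.    0.    0.001] shift [-0.449 -0.106 -0.003]
```

View pics/wrist4.png

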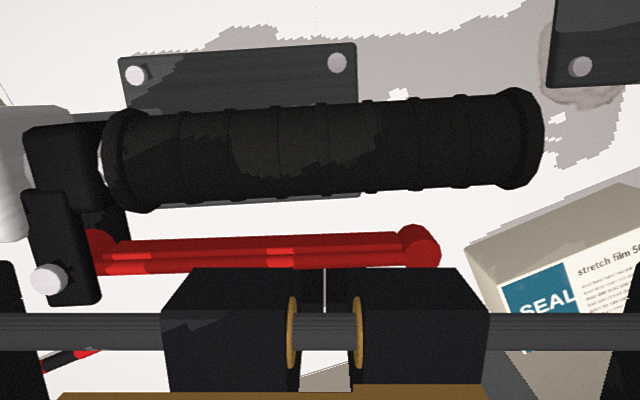

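Request:
apply_moves(moves="0 0 -0.006 0.01 0 0 0;0 0 -0.012 0.02 0 0 0;0 0 -0.018 0.03 0 0 0;0 0 -0.025 0.04 0 0 0;0 0 -0.025 0.04 0 0 0")

```text
t: 7.23
tcp_pos: [0.4827, 0.0289, 0.1026]
ee_rot: [3.14, 0.003, -0.325]
wrist_force: [-7.3, 2.5, 3.2]
finger_gap: 0.0005
```

Request:
apply_moves(moves="0 0 -0.004 0.007 0 0 0;0 0 -0.007 0.012 0 0 0;0 0 -0.007 0.012 0 0 0")

```text
t: 7.48
tcp_pos: [0.4828, 0.0288, 0.1026]
ee_rot: [3.14, 0.005, -0.313]
wrist_force: [-8.0, 3.5, 3.8]
finger_gap: 0.0001
```

Request:
apply_moves(moves="0 0 0 0.008 0 0 0;0 0 0 0.015 0 0 0;0 0 0 0.015 0 0 0")

```text
t: 7.73
tcp_pos: [0.4829, 0.0287, 0.1026]
ee_rot: [3.139, 0.007, -0.313]
wrist_force: [-10.5, 4.7, 7.0]
finger_gap: 0.0005
```

```bash
python3 - <<'E'
from h import *
plan((.4424,.0561,.103),-.367)
save('wrist5',ctrl.capture('wrist'))
E
```

```text
t 7.73 tcp [0.4829 0.0287 0.1026] rot [ 3.139  0.007 -0.313] F [-10.52   4.67   7.02]
turn [0.002 0.004 0.035] shift [-0.47  -0.136 -0.001]
```

View pics/wrist5.png

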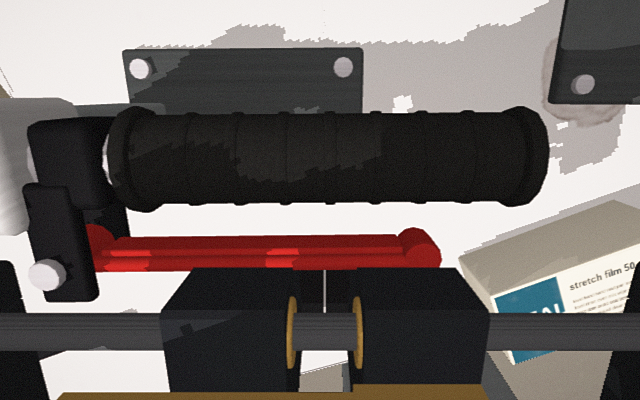

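Request:
apply_moves(moves="0 0 0 -0.005 0 0 0;0 0 0 -0.005 0 0 0;0 0 0 -0.005 0 0 0;0 0 0 -0.005 0 0 0;0 0 0 -0.005 0 0 0;0 0 0 -0.005 0 0 0;0 0 0 -0.005 0 0 0;0 0 0 -0.005 0 0 0;0 0 0 -0.005 0 0 0;0 0 0 -0.005 0 0 0;0 0 0 -0.005 0 0 0;0 0 0 -0.005 0 0 0;0 0 0 -0.005 0 0 0;0 0 0 -0.005 0 0 0")

```text
t: 8.95
tcp_pos: [0.4829, 0.0287, 0.1026]
ee_rot: [3.139, 0.006, -0.313]
wrist_force: [-8.8, 3.6, 5.4]
finger_gap: 0.0005
```

Request:
apply_moves(moves="0 0 0 0 0 0 0;0 0 0 0 0 0 0;0 0 0 0 0 0 0;0 0 0 0 0 0 0;0 0 0 0 0 0 0;0 0 0 0 0 0 0;0 0 0 0 0 0 0;0 0 0 0 0 0 0;0 0 0 0 0 0 0;0 0 0 0 0 0 0;0 0 0 0 0 0 0;0 0 0 0 0 0 0;0 0 0 0 0 0 0;0 0 0 0 0 0 0")

```text
t: 10.12
tcp_pos: [0.4829, 0.0287, 0.1026]
ee_rot: [3.139, 0.006, -0.313]
wrist_force: [-9.8, 3.6, 6.0]
finger_gap: 0.0009
```

```bash
python3 - <<'E'
from h import *
plan((.4424,.0561,.103),-.607)
save('wrist6',ctrl.capture('wrist'));save('scene6',ctrl.capture('scene'))
cv2.imwrite('pics/dif.png',np.hstack([cv2.imread('pics/wrist6.png')[80:300,60:460],cv2.imread('pics/wrist5.png')[80:300,60:460]]))
E
```

```text
t 10.12 tcp [0.4829 0.0287 0.1026] rot [ 3.139  0.006 -0.313] F [-9.78  3.61  6.  ]
turn [0.002 0.004 0.187] shift [-0.469 -0.136 -0.001]
```

View pics/dif.png

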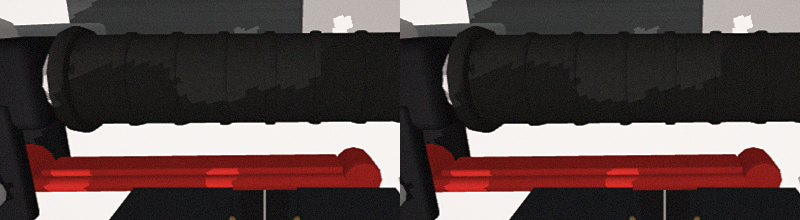

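Request:
apply_moves(moves="0 0 0 -0.03 0 0 0;0 0 0 -0.06 0 0 0;0 0 0.019 -0.09 -0.005 0 0;0 0 0.038 -0.12 -0.008 0 0;0 0 0.057 -0.15 -0.013 0 0;0 0 0.076 -0.18 -0.02 0 0;0 0 0.095 -0.21 -0.03 0 0;0 0 0.115 -0.24 -0.04 0 0;0 0 0.134 -0.27 -0.05 0 0;0 0 0.153 -0.3 -0.06 0 0;0 0 0.172 -0.33 -0.07 0 0;0 0 0.19 -0.36 -0.08 0 0;0 0 0.19 -0.4 -0.1 0 0;0 0 0.19 -0.45 -0.12 0 0;0 0 0.19 -0.5 -0.14 0 0;0 0 0.19 -0.55 -0.16 0 0;0 0 0.19 -0.55 -0.16 0 0")

```text
t: 11.63
tcp_pos: [0.4378, 0.0613, 0.1027]
ee_rot: [3.141, 0.001, -0.611]
wrist_force: [-0.4, 0.1, 0.1]
finger_gap: 0.0005
```

Request:
apply_moves(moves="0 0 0 -0.1 0 -0.2 0;0 0 0 -0.15 0 -0.5 0;0 0 0 -0.2 0 -0.8 0;0 0 0 -0.3 0 -1 0;0 0 0 -0.3 0 -1 0;0 0 0 -0.3 0 -1 0;0 0 0 -0.3 0 -1 0;0 0 0 -0.3 0 -1 0")

```text
t: 12.3
tcp_pos: [0.4143, 0.0773, 0.2017]
ee_rot: [3.14, 0.001, -0.613]
wrist_force: [-0.5, -0.4, 0.3]
finger_gap: 0.0003
```

```bash
python3 - <<'E'
from h import *
plan((.4424,.0561,.103),-.607)
for n in ['wrist','scene']: save(n+'7',ctrl.capture(n))
a=cv2.imread('pics/wrist7.png');b=cv2.imread('pics/scene7.png')[130:280,230:430]
cv2.imwrite('pics/m7.png',np.vstack([cv2.resize(a,(480,300)),cv2.copyMakeBorder(cv2.resize(b,(400,300)),0,0,0,80,0)]))
c=cam('wrist');im=a.astype(int);m=(im[:,:,2]>90)&(im[:,:,1]<70)&(im[:,:,0]<70);m[150:]=0
P=[]
for x in range(0,500,10):
    r=np.where(m[:,x])[0]
    if len(r)>3: P.append(atz(c,(x,r.max()+1),.129)[:2]);print(x,r.max(),np.round(P[-1],4))
E
```

```text
t 12.3 tcp [0.4143 0.0773 0.2017] rot [ 3.14e+00  1.00e-03 -6.13e-01] F [-0.46 -0.36  0.3 ]
turn [ 0.001  0.001 -0.004] shift [0.353 0.01  0.987]
190 107 [0.514  0.1032]
200 109 [0.5097 0.0991]
210 109 [0.5063 0.0942]
220 109 [0.5029 0.0894]
230 109 [0.4995 0.0845]
240 108 [0.4965 0.0793]
250 108 [0.4931 0.0745]
260 108 [0.4897 0.0696]
270 108 [0.4863 0.0648]
280 105 [0.4842 0.0589]
290 105 [0.4808 0.054 ]
300 104 [0.4779 0.0488]
310 104 [0.4745 0.044 ]
320 106 [0.4702 0.0398]
330 105 [0.4672 0.0346]
340 105 [0.4638 0.0298]
350 107 [0.4594 0.0256]
360 107 [0.456  0.0207]
370 105 [0.4536 0.0152]
380 111 [0.4473 0.0122]
390 110 [0.4443 0.0071]
```

View pics/m7.png

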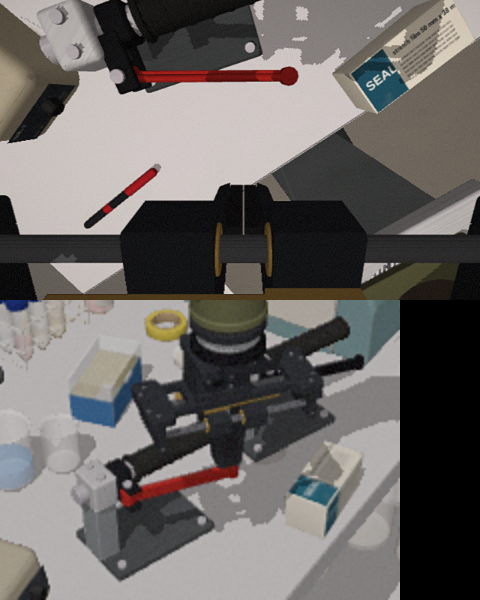

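The lever is back at its rest angle (outer edge from (0.51, 0.10) to (0.46, 0.026), as before the press), and the gripper is clear and touching nothing.

```bash
python3 -c "
from rig import ctrl
print(ctrl.finish_job())"
```

```text
the job is handed in; nothing more can be done
None
```

I pressed the red brake lever to its stop with the shut fingers, held it there for more than two seconds, let it spring back and handed the job in at about 12.3 s.

- **Press:** the fingers pushed on the outer face about 95 mm from the hinge and turned with the lever. At the stop, the tool moved only about 0.2 mm while the horizontal force rose from 7.7 N to a peak of 11.5 N.
- **Hold:** I held it for about 2.4 s. Horizontal readings during the hold were 9.5 and 10.4 N. There was also an upward force on the tool of 5 to 7 N, probably friction on the lever face.
- **Gap:** wrist pictures showed the lever parallel to the bar, with a clear gap along its whole length. I didn't measure the gap against the 15 mm given.
- **Release:** the final wrist picture put the lever's outer edge back where it was before the press, within a few millimetres. The gripper was clear, with wrist force under 1 N.
- **Surroundings:** I didn't touch the bar, the black-levered stub or the loose things, and those in view in the last pictures looked unmoved. I checked this by eye, not by measurement.

My two estimates of the press point, from the fixed cameras and from the wrist camera, agreed to within about 1 cm. I used a point between them, and the wrist view before contact showed it at about 95 mm.

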